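# Stir the prize-draw beads

### The arm

A 6-joint arm with a two-finger parallel gripper is mounted at the origin on the work surface. World frame = base frame: x ahead of the robot, y to its left, z up, the work surface at z = 0. Lengths are in m, angles in rad, forces in N, time in s.
With the tool pointing down it reaches from about 0.35 to 0.975 m from the base axis. Payload 4.9 kg.
Tool frame: the origin (TCP) lies on the mounting face of the last link; the fingertips stand 173 mm ahead of it and the grasp point (between the pads) lies ctrl.pinch_z ahead of it (ctrl.pinch_z is the distance from the TCP to the grasp point, in m); z points along the fingers, y is the line along which they close (so a half turn about z gives the same grasp; the last joint's range is limited). The gripper opens to 85 mm and grips with 20 to 120 N. Pads are 22 mm wide; open, the fingers measure 114 mm over their backs; the gripper's body (76 mm by 85 mm) begins 54 mm behind the grasp point. The pads swing forward as they close: fully open they stand 13 mm farther back than shut.
Start: joints at [-0.119, 0.053, 1.613, -0, 1.476, -0.119], TCP at [0.625, 0, 0.405] pointing down, gripper open.
Joint ranges: [-3.01, 3.01], [-1.01, 2.22], [0.06, 2.58], [-1.02, 4.17], [0.09, 2.62], [-3.14, 3.14]. Speed limits (rad/s): [2.57, 2.57, 3.14, 3.14, 3.14, 3.14].

### API

Orientations are given as a rotation vector (axis times angle).
In Python, from station import telemetry, eyes, ctrl gives the robot as it stands.
- The arm moves only by the tool apply_moves, never from a script. Its argument "plan" is a list of rows, each a list of 5 numbers: the finger opening in m, from 0 to 0.0854, then the shift along the tool's x, y, z in m, then the turn about the tool's z in rad. In form: [[jaw, x, y, z, roll], ...]. A call has 1 to 12 rows; each row is the pose to reach, as a shift and turn from the pose commanded when the call began, along the tool's axes at that moment; what a row does not reach only later rows make up. A row lasts 1/12 s, in which the tool goes at most 41.7 mm and 7.16 degrees, less where a joint would pass 70% of its speed; a pose out of reach is approached as far as the arm can. A call with a gripper value outside its range is refused whole. The fingers move at their own pace and stop on an object; "newtons" is the grip in N (left out, the last holds). Time passes only in rows, so rows that repeat a pose let the fingers close. It gives the time, the measured TCP pose, the force, the opening and the grip force at its end, in the units of the state.
- telemetry.get_obs(): the state, without advancing time (a new reading comes with each control period).
- eyes.get_image(name): name is "scene" or "side" or "wrist"; returns a dict with "img" (400x640x3 uint8, blue, green, red), "range_z" (400x640 float32, m along the optical axis (not along the pixel's ray), 0 where there is no reading), "K" (3x3 intrinsics, pixels), "pose" (4x4, takes a point from camera to world coordinates); the wrist camera has in their place "hand_eye" (4x4, takes a point from camera to tool coordinates, whose origin is the TCP and whose axes are the flange's). Camera axes: x right, y down, z forward; pixel columns grow to the right and rows downward; lengths in m; the calibration is good to about 2 mm. A picture is of the moment at which its call begins: read the wrist's pose just before it.
- ctrl.finish_job(): hands the job in; it is judged then, once.
Trained networks look in a picture, given as the dict that the camera call returned (one of the last four; its "shot" number tells which), for a name from the list of things; names that differ only in an ending like _2 or _b are one class to them, and where a whole thing is asked for, a point or a joint stands for the part that bears it (a point fixed in the world has none). Each returns a list of dicts, best first, with "confidence" (0 to 1); they miss things now and then, are a little off and sometimes report something else, mostly with a low value. They report only what shows in the picture. A call takes as long as a camera call. They do not tell look-alikes from the thing itself.
- eyes.search_frame(thing, picture): "box" ([left, top, right, bottom] in pixels, round what is visible of it).
- eyes.outline_of(thing, picture): "region" (400x640 bool, what is visible of it) and "box" ([left, top, right, bottom] in pixels, round what is visible of it).
- eyes.tip_of(thing, picture): "point" ([column, row] in pixels: a listed point, or the origin of a listed thing).
The state is a dict: "t": time; "q": joint angles; "dq": joint speeds; "effort": joint torques, N m; "tool_pos": TCP position; "tool_rot": TCP orientation; "contact_force": force on the tool from outside, world axes, zero at the start; "wrist_torque": the same for the moment, N m; "opening": finger opening in m; "grip_force": force on a finger pad.
Only numpy, scipy, OpenCV 4.12 (cv2) and the standard library are available. Lean on these libraries where they do the work, as an engineer would, in place of code of your own. Each camera call takes 0.05 s, during which the arm holds its last target. There are 200 camera calls.

### The job

Mix the beads for the office prize draw: set the foot of the tall wooden stirrer down close to the floor of the bowl that holds the beads, in the clear space on the side nearest the robot, and, keeping it down, stir at least one full turn anticlockwise (seen from above), in a circle midway between centre and wall, pushing the big bead along. Then stand the stirrer upright in the middle of the cork coaster, leaving the big bead in the bowl.

Things in the scene. Friction and masses are not known exactly. Their poses are not given: they have to be found in the camera images.
- stirrer_center (a point): Centre, 60 mm above the underside, of the loose dark wooden stirrer: 120 mm tall, round, standing upright by itself; disc foot 40 mm wide, 14 mm thick; shaft 18 mm; handle 26 mm wide over the top 55 mm (grip there, 35 mm above this point). z: its long axis, up. 90 g. A hand stamp beside it has the same shape and wood but is only 64 mm tall: not wanted.
- bowl_floor (a point): Centre of the flat inner floor, 6 mm above the desk, of the white bowl with the beads: fixed, inner radius 85 mm (92 at the rim), rim 49 mm above this point. x away from the robot, y to its left, z up. Five small drum beads (20 mm wide, 18 tall) and the big one stand loose in it; 45 mm out from the centre towards the robot (-x) is room for the foot. An identical bowl elsewhere is empty.
- bigbead_center (a point): Centre of the big bead: a loose drum-shaped wooden bead 32 mm in diameter and 26 mm tall, about 25 g, the largest in the bowl; it starts standing on the bowl's floor on the side farthest from the robot.
- coaster: Flat round cork coaster, 110 mm in diameter, 6 mm thick, fixed to the desk; origin at the centre of its underside, z up; its top is 6 mm above the desk.
Not all that is in view belongs to the job. Leave any green look-alike of the part that bears stirrer_center alone.

How it is judged:
On the way, in this order (a step that is already met when the one before it is completed fails the run):
1. foot down near the floor of the bowl, on the side nearest the robot (z of stirrer_center in the frame of bowl_floor below 0.075 m and x of stirrer_center in the frame of bowl_floor below -0.022 m and horizontal distance between stirrer_center and bowl_floor below 0.085 m and y of stirrer_center in the frame of bowl_floor between -0.022 and 0.022 m), for 0.05 s.
2. foot, still down, passes the robot's right-hand side of the bowl (z of stirrer_center in the frame of bowl_floor below 0.075 m and y of stirrer_center in the frame of bowl_floor below -0.022 m and horizontal distance between stirrer_center and bowl_floor below 0.085 m and x of stirrer_center in the frame of bowl_floor between -0.022 and 0.022 m), for 0.05 s.
3. foot, still down, passes the far side (z of stirrer_center in the frame of bowl_floor below 0.075 m and x of stirrer_center in the frame of bowl_floor above 0.022 m and horizontal distance between stirrer_center and bowl_floor below 0.085 m and y of stirrer_center in the frame of bowl_floor between -0.022 and 0.022 m), for 0.05 s.
4. foot, still down, passes the robot's left-hand side, and the big bead has been shifted by over 12 mm (z of stirrer_center in the frame of bowl_floor below 0.075 m and y of stirrer_center in the frame of bowl_floor above 0.022 m and horizontal distance between stirrer_center and bowl_floor below 0.085 m and x of stirrer_center in the frame of bowl_floor between -0.022 and 0.022 m and distance of bigbead_center from where it was at the start of the episode above 0.012 m), for 0.05 s.
5. foot, still down, is back on the side nearest the robot (all of step 1), for 0.05 s.
At the end, for the whole second after the job is handed in: The stirrer stands upright (within 10 degrees), at rest, on the cork coaster, its axis within 30 mm of the coaster's centre, and the big bead lies in the bowl (its centre within 85 mm of the bowl's axis and less than 45 mm above the bowl's floor) (angle between stirrer_center's own z axis and vertical below 0.175 rad and horizontal distance between stirrer_center and coaster below 0.03 m and z of stirrer_center in the frame of coaster between 0.056 and 0.076 m and linear speed of stirrer below 0.02 m/s and horizontal distance between bigbead_center and bowl_floor below 0.085 m and z of bigbead_center in the frame of bowl_floor below 0.045 m); the robot touches nothing.
It also fails if it takes over 59 s, if anything falls off the work surface, if the arm or the gripper's body presses on something with over 40 N, if the wrist force passes 120 N, or if a joint passes its speed limit or range.

## Working session

There is one attempt and no reset: what is moved stays moved. The work goes in short steps, Python scripts to look and compute and a tool call to move; the robot and the scene stay as the last step left them, time stands still between calls to the robot, and variables do not carry over. Pictures are saved under pics/ and viewed, at most 10 in all, crops included, and the job is handed in when it is done.

Besides the shell and the picture viewer there is one more tool, called after "Request:" by a JSON object that holds its "name" and its "arguments", one argument or row to a line. apply_moves: Moves the arm, as the interface text tells. Its arguments: {"type":"object","properties":{"plan":{"type":"array","items":{"type":"array","items":{"type":"number"}}},"newtons":{"type":"number"}},"required":["plan"]}

```bash
mkdir -p pics; ls; cat > h.py <<'E'
import numpy as np, cv2
from station import telemetry, eyes, ctrl
from scipy.spatial.transform import Rotation as R
def shot(n):
    o=telemetry.get_obs(); p=eyes.get_image(n)
    if n=="wrist":
        T=np.eye(4);T[:3,:3]=R.from_rotvec(o["tool_rot"]).as_matrix();T[:3,3]=o["tool_pos"];p["T"]=T@p["hand_eye"]
    else: p["T"]=np.array(p["pose"])
    return p
def world(p,reg):
    """world points of the masked pixels"""
    v,u=np.nonzero(reg&(p["range_z"]>0)); z=p["range_z"][v,u]
    c=np.linalg.inv(p["K"])@np.vstack([u,v,np.ones_like(u)])*z
    return (p["T"][:3,:3]@c).T+p["T"][:3,3]
def ray(p,uv,h):
    """where pixel ray meets height h"""
    d=p["T"][:3,:3]@np.linalg.inv(p["K"])@np.array([*uv,1.]);o=p["T"][:3,3]
    return o+d*(h-o[2])/d[2]
E
python3 - <<'E'
from h import *
print(telemetry.get_obs()["t"],ctrl.pinch_z)
ims=[]
for n in ["scene","side"]:
    p=shot(n); im=p["img"].copy(); print(n,p["T"][:3,3].round(3))
    for th in ["stirrer_center","bowl_floor","bigbead_center","coaster"]:
        for d in eyes.tip_of(th,p)[:3]: 
            print(th,"pt",np.round(d["point"]),round(d["confidence"],2))
        for d in (eyes.outline_of(th,p)[:4] if th!="bowl_floor" else []):
            w=world(p,d["region"]); print(th,"reg",d["box"],round(d["confidence"],2),"med",np.median(w,0).round(3),"lo",np.percentile(w,2,0).round(3),"hi",np.percentile(w,98,0).round(3))
    ims.append(im); cv2.imwrite(f"pics/{n}0.png",im)
E
```

```text
pics
0.0 0.1547
scene [1.221 0.225 0.69 ]
stirrer_center pt [259. 148.] 0.58
stirrer_center pt [282. 168.] 0.57
stirrer_center reg [251.6, 127.7, 268.8, 171.4] 0.83 med [ 0.409 -0.174  0.073] lo [ 0.391 -0.191  0.007] hi [ 0.42  -0.16   0.123]
stirrer_center reg [274.1, 157.4, 290.3, 195.8] 0.74 med [ 0.484 -0.084  0.029] lo [ 0.468 -0.103  0.004] hi [ 0.495 -0.07   0.091]
bowl_floor pt [223. 199.] 0.98
bigbead_center pt [210. 205.] 0.7
bigbead_center pt [220. 198.] 0.67
bigbead_center reg [202.3, 197.6, 215.7, 210.9] 0.73 med [ 0.597 -0.225  0.032] lo [ 0.57  -0.244  0.008] hi [ 0.639 -0.196  0.058]
coaster pt [292. 252.] 0.74
coaster pt [280. 169.] 0.5
coaster reg [268.2, 233.2, 322.3, 275.0] 0.71 med [0.659 0.003 0.008] lo [ 0.606 -0.047  0.003] hi [0.707 0.051 0.01 ]
side [ 0.184 -0.479  0.455]
stirrer_center pt [319. 267.] 0.68
stirrer_center pt [315. 331.] 0.61
stirrer_center reg [310.3, 224.8, 331.1, 309.8] 0.81 med [ 0.471 -0.095  0.085] lo [ 0.462 -0.106  0.006] hi [ 0.49 -0.08  0.12]
stirrer_center reg [296.9, 286.1, 325.3, 379.2] 0.72 med [ 0.395 -0.185  0.067] lo [ 0.382 -0.196  0.004] hi [ 0.414 -0.166  0.121]
bowl_floor pt [420. 330.] 0.85
bigbead_center pt [452. 315.] 0.77
coaster pt [369. 234.] 0.72
coaster reg [341.3, 215.1, 400.9, 248.4] 0.57 med [ 0.651 -0.002  0.006] lo [ 0.603 -0.049  0.001] hi [0.703 0.052 0.007]
```

```bash
python3 -c "
import cv2
a=cv2.imread('pics/scene0.png');b=cv2.imread('pics/side0.png')
cv2.imwrite('pics/s1.png',cv2.resize(a[100:300,150:350],None,fx=3,fy=3,interpolation=2));cv2.imwrite('pics/s2.png',b)"
```

```text
(no output)
```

View pics/s1.png

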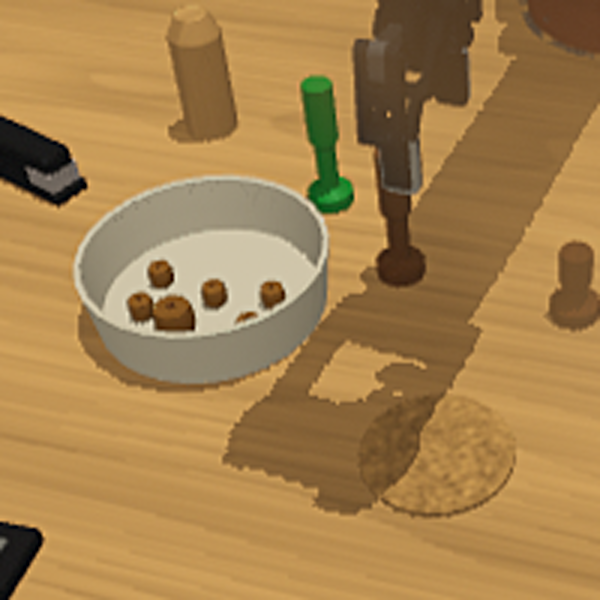

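View pics/s2.png

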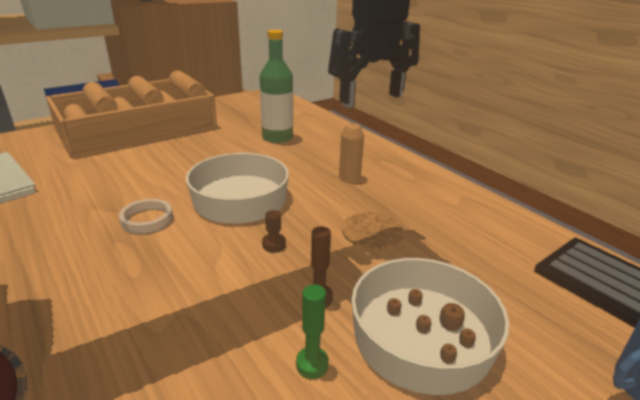

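The side view shows the wooden stirrer at about (320,265), with the stamp at (274,232) and the green look-alike at (313,332), neither of which is wanted. The bead bowl is at (428,320) with the big bead at (452,315), and the coaster is at (370,232). Next I'll fit positions from the depth data in both views.

```bash
cat > fit.py <<'E'
from h import *
from scipy.optimize import least_squares
def circ(w):
    f=least_squares(lambda a:np.hypot(w[:,0]-a[0],w[:,1]-a[1])-a[2],[*w[:,:2].mean(0),.09],loss="soft_l1",f_scale=.003); return f.x,np.std(f.fun)
def bowl(p,c0):
    w=world(p,np.ones((400,640),bool)); d=np.hypot(w[:,0]-c0[0],w[:,1]-c0[1])
    r=w[(d<.13)&(w[:,2]>.048)&(w[:,2]<.062)]; print("bowl rim",len(r),*(x.round(4) for x in circ(r)))
    f=w[(d<.05)&(w[:,2]<.012)]; print(" floor z",np.median(f[:,2]).round(4))
def col(p,c0,zlo=.07,zhi=.118):
    w=world(p,np.ones((400,640),bool)); s=w[(np.hypot(w[:,0]-c0[0],w[:,1]-c0[1])<.045)&(w[:,2]>zlo)&(w[:,2]<zhi)]
    f=least_squares(lambda a:np.hypot(s[:,0]-a[0],s[:,1]-a[1])-.013,c0,loss="soft_l1",f_scale=.003)
    print("stirrer",len(s),f.x.round(4),np.std(f.fun).round(4),"zmax",w[np.hypot(*(w[:,:2]-f.x).T)<.02][:,2].max().round(4))
E
python3 - <<'E'
from fit import *
o=telemetry.get_obs();print(R.from_rotvec(o["tool_rot"]).as_matrix().round(3))
for n in ["scene","side"]:
    p=shot(n); print(n)
    bowl(p,[.56,-.22])
    col(p,[.475,-.09],*( (.06,.118) if n=="side" else (.02,.07)))
    for d in eyes.tip_of("bowl_floor",p)[:1]: print(" pt",ray(p,d["point"],.006).round(4))
    for d in eyes.tip_of("bigbead_center",p)[:2]: print(" bead",ray(p,d["point"],.019).round(4))
    for d in eyes.tip_of("coaster",p)[:1]: print(" coast",ray(p,d["point"],.0).round(4))
    for d in eyes.tip_of("stirrer_center",p)[:2]: print(" stir",ray(p,d["point"],.06).round(4))
    for d in eyes.outline_of("coaster",p)[:1]:
        w=world(p,d["region"]); print(" coast reg",((w.max(0)+w.min(0))/2).round(4),(np.percentile(w,99,0)-np.percentile(w,1,0)).round(3))
p=shot("wrist"); print(p["hand_eye"].round(3)); cv2.imwrite("pics/w0.png",p["img"])
E
```

```text
[[ 0.  1. -0.]
 [ 1. -0. -0.]
 [-0. -0. -1.]]
scene
bowl rim 826 [ 0.5508 -0.2187  0.0934] 0.0018
 floor z 0.0081
stirrer 121 [ 0.4707 -0.0901] 0.0021 zmax 0.1224
 pt [ 0.5494 -0.2179  0.006 ]
 bead [ 0.5869 -0.2272  0.019 ]
 coast [ 0.6492 -0.0019  0.    ]
 stir [ 0.3995 -0.1675  0.06  ]
 stir [ 0.4672 -0.0897  0.06  ]
 coast reg [6.536e-01 4.000e-04 5.700e-03] [0.104 0.103 0.007]
side
bowl rim 2452 [ 0.5479 -0.2192  0.0935] 0.0016
 floor z 0.006
stirrer 635 [ 0.4751 -0.0864] 0.0007 zmax 0.1214
 pt [ 0.5536 -0.2183  0.006 ]
 bead [ 0.599  -0.2215  0.019 ]
 coast [0.6563 0.0064 0.    ]
 stir [ 0.4018 -0.1768  0.06  ]
 stir [ 0.4793 -0.0829  0.06  ]
 coast reg [0.655  0.0072 0.0033] [0.104 0.105 0.007]
[[ 0.001 -0.964 -0.266  0.068]
 [ 1.     0.001 -0.    -0.001]
 [ 0.    -0.266  0.964  0.031]
 [ 0.     0.     0.     1.   ]]
```

View pics/w0.png

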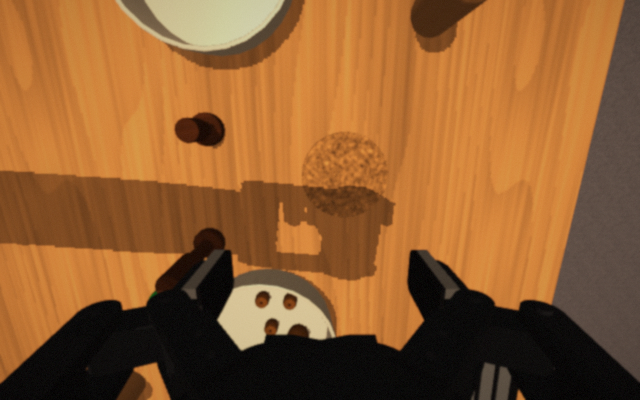

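The wrist view shows the coaster at (347,174), the stirrer foot at (208,240) and the bead bowl at (275,320), partly hidden by the fingers. The stamp is at (205,128). I'll move the wrist camera over the stirrer and bowl.

Request:
{"name": "apply_moves", "arguments": {
  "plan": [
    [0.085, -0.03, -0.025, 0, 0],
    [0.085, -0.06, -0.05, 0, 0],
    [0.085, -0.09, -0.075, 0, 0],
    [0.085, -0.12, -0.1, 0, 0],
    [0.085, -0.12, -0.1, 0, 0],
    [0.085, -0.12, -0.1, 0, 0]
  ],
  "newtons": 60
}}

```text
t: 1.95
tool_pos: [0.524, -0.1213, 0.4049]
tool_rot: [2.225, 2.217, 0.001]
contact_force: [-0.4, 0.5, -0.2]
opening: 0.085
grip_force: 0.0
```

```bash
python3 - <<'E'
from fit import *
p=shot("wrist"); o=telemetry.get_obs(); print(o["t"],o["tool_pos"])
bowl(p,[.55,-.219]); col(p,[.475,-.088])
for th,h in [("bowl_floor",.006),("bigbead_center",.019),("coaster",0),("stirrer_center",.06)]:
    for d in eyes.tip_of(th,p)[:2]: print(th,np.round(d["point"]),ray(p,d["point"],h).round(4),round(d["confidence"],2))
for d in eyes.outline_of("coaster",p)[:1]:
        w=world(p,d["region"]); print(" coast reg",((w.max(0)+w.min(0))/2).round(4),(np.percentile(w,99,0)-np.percentile(w,1,0)).round(3))
w=world(p,np.ones((400,640),bool));s=w[(np.hypot(w[:,0]-.475,w[:,1]+.087)<.03)&(w[:,2]>.115)];print("top",len(s),((s.max(0)+s.min(0))/2).round(4))
for z0,z1 in [(.02,.05),(.008,.0165)]:
    s=w[(np.hypot(w[:,0]-.475,w[:,1]+.087)<.035)&(w[:,2]>z0)&(w[:,2]<z1)];print("foot",len(s),s.min(0).round(4),s.max(0).round(4))
cv2.imwrite("pics/w1.png",p["img"])
E
```

```text
2.0 [ 0.52469347 -0.12048629  0.40501167]
bowl rim 2409 [ 0.5493 -0.2179  0.0931] 0.0016
 floor z 0.0063
stirrer 209 [ 0.4745 -0.0876] 0.0001 zmax 0.3145
bowl_floor [342. 249.] [ 0.5532 -0.2191  0.006 ] 0.83
coaster [431.  71.] [0.654  0.0049 0.    ] 0.8
stirrer_center [275. 158.] [ 0.4749 -0.0891  0.06  ] 0.85
stirrer_center [209. 237.] [ 0.396  -0.1798  0.06  ] 0.61
 coast reg [0.6547 0.0035 0.004 ] [0.103 0.102 0.004]
top 12697 [ 0.4775 -0.0957  0.224 ]
foot 31 [ 0.4735 -0.0924  0.0205] [ 0.484  -0.0784  0.0406]
foot 282 [ 0.4582 -0.107   0.0085] [ 0.4942 -0.0682  0.0165]
```

View pics/w1.png

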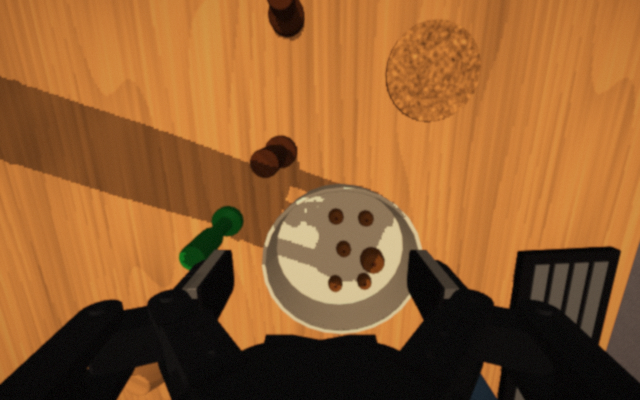

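The wrist view shows the stirrer top at (265,162), the bowl centred at (343,258) with the big bead at (372,260) on the far side, the coaster at (433,70), and the green one clear at (210,235). All three views agree: stirrer (0.475, -0.0875), bowl (0.549, -0.2185), coaster (0.6545, 0.0035). Now the grasp.

Request:
{"name": "apply_moves", "arguments": {
  "plan": [
    [0.085, 0.0325, -0.05, 0.02, 0],
    [0.085, 0.0325, -0.05, 0.02, 0],
    [0.085, 0.0325, -0.05, 0.02, 0],
    [0.085, 0.0325, -0.05, 0.05, 0],
    [0.085, 0.0325, -0.05, 0.08, 0],
    [0.085, 0.0325, -0.05, 0.11, 0],
    [0.085, 0.0325, -0.05, 0.135, 0],
    [0.085, 0.0325, -0.05, 0.155, 0],
    [0.085, 0.0325, -0.05, 0.155, 0],
    [0.085, 0.0325, -0.05, 0.155, 0],
    [0.04, 0.0325, -0.05, 0.155, 0],
    [0.03, 0.0325, -0.05, 0.155, 0]
  ],
  "newtons": 60
}}

```text
t: 3.25
tool_pos: [0.4762, -0.0878, 0.252]
tool_rot: [2.218, 2.219, 0.003]
contact_force: [0.6, 0.8, -0.0]
opening: 0.0632
grip_force: 0.0
```

Request:
{"name": "apply_moves", "arguments": {
  "plan": [
    [0.015, 0, 0, 0, 0],
    [0.015, 0, 0, 0, 0],
    [0.015, 0, 0, 0, 0],
    [0.015, 0, 0, 0, 0],
    [0.015, 0, 0, 0, 0],
    [0.015, 0, 0, 0, 0],
    [0.015, 0, 0, 0, 0],
    [0.015, 0, 0, 0, 0]
  ],
  "newtons": 60
}}

```text
t: 3.92
tool_pos: [0.4754, -0.0877, 0.2509]
tool_rot: [2.22, 2.22, 0.001]
contact_force: [-0.8, 1.4, 5.8]
opening: 0.0247
grip_force: 59.3
```

Request:
{"name": "apply_moves", "arguments": {
  "plan": [
    [0.015, 0, 0, -0.02, 0],
    [0.015, 0, 0, -0.05, 0],
    [0.015, 0, 0, -0.08, 0],
    [0.015, 0, 0, -0.1, 0],
    [0.015, -0.02, 0.008, -0.1, 0],
    [0.015, -0.05, 0.016, -0.1, 0],
    [0.015, -0.08, 0.024, -0.1, 0],
    [0.015, -0.11, 0.033, -0.1, 0],
    [0.015, -0.131, 0.033, -0.1, 0],
    [0.015, -0.131, 0.033, -0.1, 0],
    [0.015, -0.131, 0.033, -0.1, 0],
    [0.015, -0.131, 0.033, -0.1, 0]
  ]
}}

```text
t: 4.92
tool_pos: [0.5077, -0.2181, 0.3488]
tool_rot: [-2.22, -2.22, -0.0]
contact_force: [0.5, 0.2, -1.2]
opening: 0.0249
grip_force: 59.2
```

```bash
cat > held.py <<'E'
from fit import *
def held(n,show=None):
    o=telemetry.get_obs(); g=np.array(o["tool_pos"])-[0,0,.1547]; print("grasp pt",g.round(4),o["opening"])
    p=shot(n); w=world(p,np.ones((400,640),bool)); s=w[np.hypot(*(w-g)[:,:2].T)<.05]
    for a,b in [(-.098,-.085),(-.075,-.045)]:
        q=s[(s[:,2]-g[2]>a)&(s[:,2]-g[2]<b)]; r=.02 if b==-.085 else .009
        if len(q)<20: continue
        f=least_squares(lambda c:np.hypot(q[:,0]-c[0],q[:,1]-c[1])-r,g[:2],loss="soft_l1",f_scale=.002)
        print(n,(a,b),len(q),"axis-grasp",(f.x-g[:2]).round(4),"zmin",(q[:,2].min()).round(4))
    if show: cv2.imwrite(show,p["img"])
    return p
E
python3 - <<'E'
from held import *
held("side","pics/h1.png"); p=held("scene")
for d in eyes.tip_of("bigbead_center",p)[:2]: print(d["point"],ray(p,d["point"],.019))
E
```

```text
grasp pt [ 0.5077 -0.2181  0.1941] 0.024927513848704487
side (-0.098, -0.085) 233 axis-grasp [-0.0005  0.0018] zmin 0.0977
side (-0.075, -0.045) 345 axis-grasp [-0.0006  0.0016] zmin 0.1192
grasp pt [ 0.5077 -0.2177  0.1943] 0.0243626298281222
scene (-0.098, -0.085) 54 axis-grasp [-0.0018 -0.0005] zmin 0.0981
scene (-0.075, -0.045) 96 axis-grasp [-0.0015 -0.0003] zmin 0.1196
[209.5, 207.4] [ 0.59248836 -0.22468751  0.019     ]
```

View pics/h1.png

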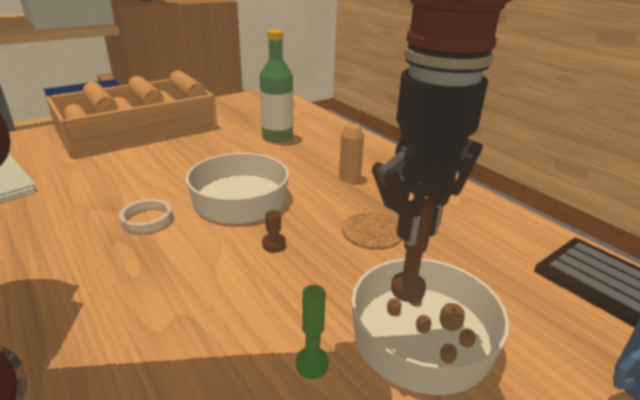

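The side view shows the stirrer held upright at (418,240) with its foot over the near part of the bowl, clear of the beads. Lowering it now.

Request:
{"name": "apply_moves", "arguments": {
  "plan": [
    [0.015, 0, 0, 0.02, 0],
    [0.015, 0, 0, 0.04, 0],
    [0.015, 0, 0, 0.06, 0],
    [0.015, 0, 0, 0.075, 0],
    [0.015, 0, 0, 0.082, 0],
    [0.015, 0, 0, 0.086, 0],
    [0.015, 0, 0, 0.086, 0],
    [0.015, 0, 0, 0.086, 0],
    [0.015, 0, 0, 0.086, 0]
  ]
}}

```text
t: 5.82
tool_pos: [0.5085, -0.2186, 0.2652]
tool_rot: [2.219, 2.22, 0.001]
contact_force: [0.3, -0.4, -1.3]
opening: 0.0249
grip_force: 59.2
```

```bash
python3 - <<'E'
from held import *
p=held("side","pics/h2.png"); print(telemetry.get_obs()["contact_force"])
for n in range(0,13): a=np.pi+n*np.pi/12; print(n, (.041*np.sin(a)).round(4),(.041*(np.cos(a)+1)).round(4))
E
```

```text
grasp pt [ 0.5085 -0.2186  0.1105] 0.024895290494650668
side (-0.098, -0.085) 391 axis-grasp [ 0.0157 -0.0036] zmin 0.0125
side (-0.075, -0.045) 272 axis-grasp [0.0002 0.001 ] zmin 0.0356
[-0.68782454 -0.14632468 -1.55145926]
0 0.0 0.0
1 -0.0106 0.0014
2 -0.0205 0.0055
3 -0.029 0.012
4 -0.0355 0.0205
5 -0.0396 0.0304
6 -0.041 0.041
7 -0.0396 0.0516
8 -0.0355 0.0615
9 -0.029 0.07
10 -0.0205 0.0765
11 -0.0106 0.0806
12 -0.0 0.082
```

Request:
{"name": "apply_moves", "arguments": {
  "plan": [
    [0.015, -0.0054, 0.0004, 0.002, 0],
    [0.015, -0.0106, 0.0014, 0.002, 0],
    [0.015, -0.0157, 0.0031, 0.002, 0],
    [0.015, -0.0205, 0.0055, 0.002, 0],
    [0.015, -0.025, 0.0085, 0.002, 0],
    [0.015, -0.029, 0.012, 0.002, 0],
    [0.015, -0.0325, 0.0161, 0.002, 0],
    [0.015, -0.0355, 0.0205, 0.002, 0],
    [0.015, -0.0379, 0.0253, 0.002, 0],
    [0.015, -0.0396, 0.0304, 0.002, 0],
    [0.015, -0.0406, 0.0356, 0.002, 0],
    [0.015, -0.041, 0.041, 0.002, 0]
  ]
}}

```text
t: 6.87
tool_pos: [0.5496, -0.2595, 0.2617]
tool_rot: [-2.221, -2.221, -0.0]
contact_force: [-0.0, 0.2, -1.0]
opening: 0.0249
grip_force: 59.2
```

Request:
{"name": "apply_moves", "arguments": {
  "plan": [
    [0.015, 0.0004, 0.0054, 0, 0],
    [0.015, 0.0014, 0.0106, 0, 0],
    [0.015, 0.0031, 0.0157, 0, 0],
    [0.015, 0.0055, 0.0205, 0, 0],
    [0.015, 0.0085, 0.025, 0, 0],
    [0.015, 0.012, 0.029, 0, 0],
    [0.015, 0.0161, 0.0325, 0, 0],
    [0.015, 0.0205, 0.0355, 0, 0],
    [0.015, 0.0253, 0.0379, 0, 0],
    [0.015, 0.0304, 0.0396, 0, 0],
    [0.015, 0.0356, 0.0406, 0, 0],
    [0.015, 0.041, 0.041, 0, 0]
  ]
}}

```text
t: 7.87
tool_pos: [0.5899, -0.2181, 0.2617]
tool_rot: [-2.221, -2.222, 0.002]
contact_force: [-4.7, -3.5, -0.3]
opening: 0.0244
grip_force: 59.4
```

```bash
python3 - <<'E'
from held import *
p=held("side","pics/h3.png"); print(telemetry.get_obs()["contact_force"])
for d in eyes.tip_of("bigbead_center",p)[:2]: print(d["point"],ray(p,d["point"],.019))
E
```

```text
grasp pt [ 0.5899 -0.2181  0.107 ] 0.024428753841876046
side (-0.098, -0.085) 688 axis-grasp [ 0.0029 -0.0007] zmin 0.009
side (-0.075, -0.045) 430 axis-grasp [ 0.0034 -0.0004] zmin 0.032
[-2.58199702 -0.49359266 -0.30726522]
[448.8, 294.6] [ 0.62224389 -0.19720222  0.019     ]
```

View pics/h3.png

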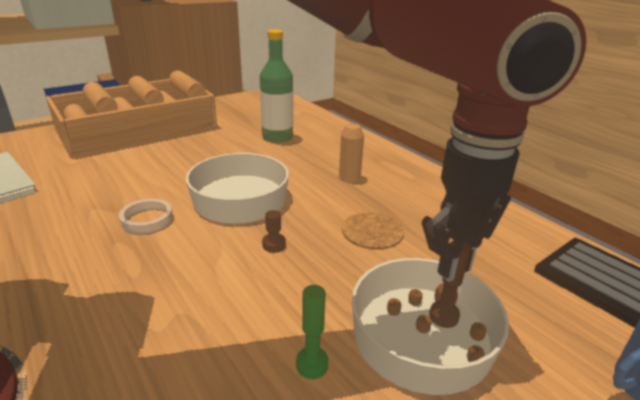

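The stirrer is upright at the far side (445,315) and is pushing the big bead (443,292) ahead of it. The force is only about 5 N, so I'll continue.

Request:
{"name": "apply_moves", "arguments": {
  "plan": [
    [0.015, 0.0054, -0.0004, 0, 0],
    [0.015, 0.0106, -0.0014, 0, 0],
    [0.015, 0.0157, -0.0031, 0, 0],
    [0.015, 0.0205, -0.0055, 0, 0],
    [0.015, 0.025, -0.0085, 0, 0],
    [0.015, 0.029, -0.012, 0, 0],
    [0.015, 0.0325, -0.0161, 0, 0],
    [0.015, 0.0355, -0.0205, 0, 0],
    [0.015, 0.0379, -0.0253, 0, 0],
    [0.015, 0.0396, -0.0304, 0, 0],
    [0.015, 0.0406, -0.0356, 0, 0],
    [0.015, 0.041, -0.041, 0, 0]
  ]
}}

```text
t: 8.97
tool_pos: [0.5486, -0.1773, 0.2619]
tool_rot: [2.221, 2.221, 0.001]
contact_force: [0.0, -0.5, -1.0]
opening: 0.0247
grip_force: 59.5
```

```bash
python3 - <<'E'
from held import *
p=held("side","pics/h4.png"); print(telemetry.get_obs()["contact_force"])
for d in eyes.tip_of("bigbead_center",p)[:2]: print(d["point"],ray(p,d["point"],.019))
E
```

```text
grasp pt [ 0.5486 -0.1773  0.1072] 0.024716421411998007
side (-0.098, -0.085) 706 axis-grasp [-0.0014  0.0053] zmin 0.0092
side (-0.075, -0.045) 392 axis-grasp [-0.002   0.0041] zmin 0.0322
[ 0.55675018 -0.15189845 -1.5449195 ]
[435.1, 291.6] [ 0.61064828 -0.18206751  0.019     ]
[371.9, 231.1] [ 0.6349566  -0.01708761  0.019     ]
```

The big bead has shifted about 40 mm and is still in the bowl. Now the last quarter, going slightly past a full turn.

Request:
{"name": "apply_moves", "arguments": {
  "plan": [
    [0.015, -0.0004, -0.0054, 0, 0],
    [0.015, -0.0014, -0.0106, 0, 0],
    [0.015, -0.0031, -0.0157, 0, 0],
    [0.015, -0.0055, -0.0205, 0, 0],
    [0.015, -0.0085, -0.025, 0, 0],
    [0.015, -0.012, -0.029, 0, 0],
    [0.015, -0.0161, -0.0325, 0, 0],
    [0.015, -0.0205, -0.0355, 0, 0],
    [0.015, -0.0253, -0.0379, 0, 0],
    [0.015, -0.0304, -0.0396, 0, 0],
    [0.015, -0.0356, -0.0406, 0, 0],
    [0.015, -0.041, -0.041, 0, 0]
  ]
}}

```text
t: 10.07
tool_pos: [0.5079, -0.2191, 0.2617]
tool_rot: [2.221, 2.221, -0.0]
contact_force: [-0.2, -0.8, -0.7]
opening: 0.0244
grip_force: 59.5
```

Request:
{"name": "apply_moves", "arguments": {
  "plan": [
    [0.015, -0.0054, 0.0004, 0, 0],
    [0.015, -0.0106, 0.0014, 0, 0],
    [0.015, -0.0106, 0.0014, 0, 0],
    [0.015, -0.0106, 0.0014, 0, 0]
  ]
}}

```text
t: 10.4
tool_pos: [0.5095, -0.2294, 0.2617]
tool_rot: [-2.222, -2.221, -0.0]
contact_force: [-1.0, 0.6, -0.6]
opening: 0.0248
grip_force: 59.5
```

```bash
python3 - <<'E'
from held import *
p=held("side","pics/h5.png"); print(telemetry.get_obs()["contact_force"])
for d in eyes.tip_of("bigbead_center",p)[:2]: print(d["point"],ray(p,d["point"],.019))
E
```

```text
grasp pt [ 0.5095 -0.2294  0.107 ] 0.02475623974820318
side (-0.098, -0.085) 221 axis-grasp [ 0.0013 -0.0012] zmin 0.009
side (-0.075, -0.045) 288 axis-grasp [-0.0005 -0.0008] zmin 0.032
[-0.24043495 -0.15078726 -1.04428645]
[434.8, 290.3] [ 0.61236137 -0.17993924  0.019     ]
```

View pics/h5.png

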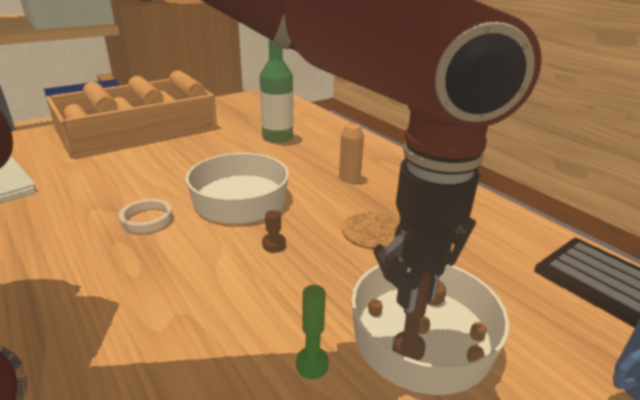

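The side view shows the stirrer back on the near side (408,345) after a full turn, with all the beads, including the big one at (438,290), in the bowl. Lifting and carrying it to the coaster.

Request:
{"name": "apply_moves", "arguments": {
  "plan": [
    [0.015, 0, 0, -0.015, 0],
    [0.015, 0, 0, -0.045, 0],
    [0.015, 0, 0, -0.075, 0],
    [0.015, 0, 0, -0.1, 0],
    [0.015, 0.02, 0.012, -0.1, 0],
    [0.015, 0.05, 0.031, -0.1, 0],
    [0.015, 0.08, 0.05, -0.1, 0],
    [0.015, 0.11, 0.068, -0.1, 0],
    [0.015, 0.14, 0.087, -0.1, 0],
    [0.015, 0.17, 0.106, -0.1, 0],
    [0.015, 0.2, 0.124, -0.1, 0],
    [0.015, 0.225, 0.14, -0.1, 0]
  ]
}}

```text
t: 11.5
tool_pos: [0.65, -0.0015, 0.3615]
tool_rot: [-2.219, -2.223, -0.0]
contact_force: [-0.5, -0.8, -2.0]
opening: 0.0248
grip_force: 59.6
```

Request:
{"name": "apply_moves", "arguments": {
  "plan": [
    [0.015, 0.008, 0.005, 0, 0],
    [0.015, 0.008, 0.005, 0, 0],
    [0.015, 0.008, 0.005, 0, 0],
    [0.015, 0.008, 0.005, 0, 0],
    [0.015, 0.008, 0.005, 0.03, 0],
    [0.015, 0.008, 0.005, 0.06, 0],
    [0.015, 0.008, 0.005, 0.08, 0],
    [0.015, 0.008, 0.005, 0.09, 0],
    [0.015, 0.008, 0.005, 0.095, 0],
    [0.015, 0.008, 0.005, 0.095, 0],
    [0.015, 0.008, 0.005, 0.095, 0]
  ]
}}

```text
t: 12.42
tool_pos: [0.6548, 0.0033, 0.2682]
tool_rot: [2.221, 2.219, 0.002]
contact_force: [-0.4, 0.1, -0.8]
opening: 0.0249
grip_force: 59.6
```

```bash
python3 - <<'E'
from held import *
p=held("side","pics/h6.png"); print(telemetry.get_obs()["contact_force"])
held("scene")
E
```

```text
grasp pt [0.6548 0.0033 0.1135] 0.024932712806971062
side (-0.098, -0.085) 113 axis-grasp [-0.0003 -0.0013] zmin 0.0173
side (-0.075, -0.045) 160 axis-grasp [-0.0004 -0.0008] zmin 0.0386
[ 0.44545544 -0.32078832 -1.04516882]
grasp pt [0.6551 0.0034 0.1142] 0.02429619670839679
scene (-0.098, -0.085) 51 axis-grasp [-0.0009 -0.0041] zmin 0.0174
scene (-0.075, -0.045) 86 axis-grasp [-0.0005 -0.003 ] zmin 0.0393
```

View pics/h6.png

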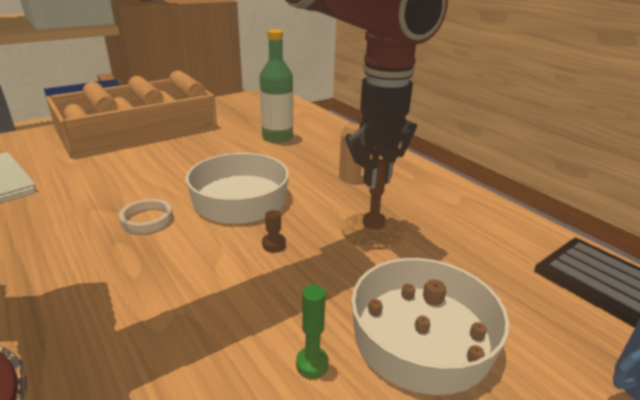

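The stirrer hangs upright about 11 mm above the middle of the coaster (375,225). The big bead (434,291) is still in the bowl. Lowering gently.

Request:
{"name": "apply_moves", "arguments": {
  "plan": [
    [0.015, 0, 0, 0.003, 0],
    [0.015, 0, 0, 0.006, 0],
    [0.015, 0, 0, 0.008, 0],
    [0.015, 0, 0, 0.009, 0],
    [0.015, 0, 0, 0.01, 0],
    [0.015, 0, 0, 0.011, 0],
    [0.015, 0, 0, 0.011, 0],
    [0.015, 0, 0, 0.011, 0],
    [0.015, 0, 0, 0.011, 0]
  ]
}}

```text
t: 13.27
tool_pos: [0.6548, 0.0039, 0.2572]
tool_rot: [2.221, 2.221, 0.001]
contact_force: [-1.7, 0.4, 6.0]
opening: 0.025
grip_force: 60.2
```

It's touching down with about 7 N. Releasing and retreating.

Request:
{"name": "apply_moves", "arguments": {
  "plan": [
    [0.03, 0, 0, 0, 0],
    [0.04, 0, 0, 0, 0],
    [0.06, 0, 0, 0, 0],
    [0.085, 0, 0, 0, 0],
    [0.085, 0, 0, 0, 0],
    [0.085, 0, 0, 0, 0],
    [0.085, 0, 0, 0, 0],
    [0.085, 0, 0, -0.02, 0],
    [0.085, 0, 0, -0.05, 0],
    [0.085, 0, 0, -0.08, 0],
    [0.085, 0, 0, -0.11, 0],
    [0.085, 0, 0, -0.14, 0]
  ],
  "newtons": 20
}}

```text
t: 14.27
tool_pos: [0.6542, 0.0039, 0.397]
tool_rot: [-2.221, -2.221, 0.0]
contact_force: [0.3, -0.0, 0.1]
opening: 0.0848
grip_force: 0.0
```

Request:
{"name": "apply_moves", "arguments": {
  "plan": [
    [0.085, 0, 0, -0.01, 0],
    [0.085, 0, 0, -0.01, 0],
    [0.085, 0, 0, -0.01, 0],
    [0.085, 0, 0, -0.01, 0]
  ]
}}

```text
t: 14.6
tool_pos: [0.6539, 0.0039, 0.4027]
tool_rot: [-2.219, -2.219, 0.004]
contact_force: [-0.1, 0.8, 0.3]
opening: 0.0849
grip_force: 0.0
```

```bash
python3 - <<'E'
from fit import *
p=shot("side"); col(p,[.6545,.0035],.07,.125); col(p,[.6545,.0035],.08,.125); cv2.imwrite("pics/h7.png",p["img"])
for d in eyes.tip_of("bigbead_center",p)[:1]: print(d["point"],ray(p,d["point"],.019))
E
```

```text
stirrer 451 [0.6544 0.0024] 0.001 zmax 0.3534
stirrer 377 [0.6544 0.0024] 0.001 zmax 0.3534
[434.0, 287.8] [ 0.61542019 -0.17562335  0.019     ]
```

View pics/h7.png

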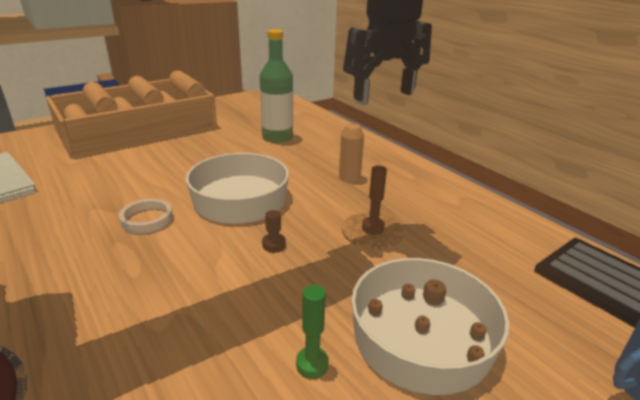

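The stirrer stands upright in the middle of the coaster (375,205), the big bead (434,291) is in the bowl, and the gripper is clear. Handing in.

```bash
python3 -c "
from station import ctrl
print(ctrl.finish_job())"
```

```text
the job is handed in; nothing more can be done
None
```

The job is handed in, with no verdict returned: I stirred the beads just over one full turn anticlockwise and shifted the big bead about 40 mm, and the last picture shows the stirrer upright mid-coaster and the big bead still in the bowl.

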